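Close the filter cover of the suction unit over its quarter-turn wing and hold it shut

TASK

The filter of the bench suction unit has been changed; close its cover for me and hold it while I lock it. First lift the forceps off the open filter bay and lay them flat in the grey basin; then turn the small quarter-turn wing on the deck until it lines up with the slot in the cover, and swing the sprung cover down over it. Your program finishes while the fingers are still holding the cover pressed flat against the housing, firmly but without forcing it; leave the gauze, syringe and pot alone.

Things in the scene. Friction and masses are not known exactly. Their poses are not given: they have to be found in the camera images.
- suction_unit: White plastic bench suction unit, a flat box 210 (x) x 200 (y) x 65 mm high, fixed. Origin: centre of the underside; y points to its front with gauge, knob and switch (facing the robot), x to its hinge side (the robot's left), z up. Its flat top (deck, z = 65 mm) has an open filter bay, 70 (x) x 100 (y) mm, 35 mm deep, centred at x = +15 mm; the round filter in it stays 12 mm below the deck.
- cover (a joint): Hinge of the cover (rad): 0 = closed, flat on the deck; grows as it opens; stands open by itself, leaning a little back, at 1.75 to 1.9, stop at 2.0. A spring pushes it open all the way: closing takes a moment about the hinge growing to about 0.85 N m at 0 (6 to 9 N when pressed 140 to 95 mm from the hinge); let go, it springs open again.
- cover_hinge (a point): Mid-point of the cover's hinge line, at x = +75, z = 68 mm of the unit. The frame turns with the cover: y along the hinge line (the unit's y), -x towards the free edge, z out of the outer face. The cover is an aluminium plate 130 mm wide (y), from x = -4 to -161 mm, outer face at z = +3.5, inner at -1.5 mm. Open, it stands on the left of the bay, outer face to the left (unit's +x).
- cover_slot (a point): Centre of the oblong through slot in the cover, on its outer face (71.5 mm above the worktop when closed), 137 mm from the hinge line and 24 mm from the free edge; axes as for cover_hinge. The slot is 34 mm long along y, 12.5 mm wide along x. Closed, the wing stands through it, 14.5 mm above the outer face.
- wing (a joint): Angle of the quarter-turn wing (rad), growing anticlockwise seen from above. At 0, and likewise at 3.14, the wing lies along the unit's y and passes through the cover's slot. Turns either way, from -0.5 to 3.64, against about 0.06 N m, and stays where it is left. More than about 0.1 rad out of line it stops the cover about 0.1 rad short of closed.
- wing_grip (a point): Grip point of the wing: a small upright steel wing on the deck to the right of the bay (x = -62 mm, y = 0 of the unit), 30 mm long along this frame's y, 9 mm thick along its x, from 8 to 21 mm above the deck, on a 9 mm round neck. The point lies on the turning axis, 15 mm above the deck; z up. Pinch the wing across its thickness.
- forceps: Steel forceps, 161 mm long (y), 20 mm wide (x), 9 mm thick, 45 g or so, lying flat across the middle of the filter bay, along the unit's y, both ends on the deck. Origin: centre of the underside, z up. Grip across the width at the middle.
- basin: Light grey plastic basin, open at the top, fixed, 146 (x) x 226 (y) x 46 mm high, inside 136 x 216 mm at the floor, floor 2 mm thick. Origin: centre of the underside, z up.
- gauze: White paper gauze pack, 55 x 75 x 12 mm, lying on the worktop: leave alone.
- syringe: Clear plastic syringe, 139 mm long, lying on the worktop: leave alone.
- pot: Small round cream pot with a tan lid, 62 mm across, 35 mm high: leave alone.

How it is judged (in metres and radians):
On the way, in this order (a step that is already met when the one before it is completed fails the run):
1. the forceps lie flat in the basin, let go (x of forceps in the frame of basin between -0.065 and 0.065 m and y of forceps in the frame of basin between -0.1 and 0.1 m and z of forceps in the frame of basin below 0.02 m and contact force between the fingers and forceps below 0.1 N and linear speed of forceps below 0.02 m/s and angle between forceps's own y axis and vertical between 1.45 and 1.69 rad), for 0.2 s.
2. the wing is in line with the slot while the cover is still open (angle between the y axis of wing_grip and the y axis of cover_slot, either way round below 0.12 rad and value of joint cover above 0.5 rad), for 0.2 s.
At the end, for the whole second after the job is handed in: At the end the fingers still press on the cover (over 2 N), which lies closed on the housing (within 0.02 rad, 4 mm at its free edge) over the aligned wing (within 0.15 rad); the forceps lie level (0.12 rad) and at rest on the basin floor (value of joint cover below 0.02 rad and contact force between the fingers and cover above 2 N and angle between the y axis of wing_grip and the y axis of cover_slot, either way round below 0.15 rad and x of forceps in the frame of basin between -0.065 and 0.065 m and y of forceps in the frame of basin between -0.1 and 0.1 m and z of forceps in the frame of basin below 0.02 m and angle between forceps's own y axis and vertical between 1.45 and 1.69 rad and linear speed of forceps below 0.02 m/s); the arm keeps its last pose, push and grip.
It fails at once if the cover is forced: more than 60 N from the fingers (contact force between the fingers and cover above 60 N).
It fails at once if the gauze pack, the syringe or the pot is moved by more than 20 mm (distance of any of gauze, syringe, pot from where it was at the start of the episode above 0.02 m).
It also fails if it takes over 72 s, if anything falls off the work surface, if the arm or the gripper's body presses on something with over 40 N, if the wrist force passes 120 N, or if a joint passes its speed limit or range.

ROBOT

A 6-joint arm with a two-finger parallel gripper is mounted at the origin on a cart in front of the work surface, level with it; the furniture and walls round the work are solid. World frame = base frame: x ahead of the robot, y to its left, z up, the work surface at z = 0. Lengths are in mm, angles in rad, forces in N, time in s.
With the tool pointing down it reaches from about 300 to 775 mm from the base axis. Payload 14.6 kg.
Tool frame: the origin (TCP) lies on the centre line of the jaws, within the pads' length; the fingertips stand 19 mm ahead of it and the grasp point (between the pads) is the TCP (bot.tip_reach is the distance from the TCP to the fingertips, in mm); z points along the fingers, y is the line along which they close (so a half turn about z gives the same grasp; the last joint's range is limited). The gripper opens to 85 mm and grips with 20 to 120 N. Pads are 22 mm wide; open, the fingers measure 114 mm over their backs; the gripper's body (76 mm by 85 mm) begins 54 mm behind the grasp point. The pads swing forward as they close: fully open they stand 13 mm farther back than shut.
Start: joints at [-1.252, 0.3, 1.521, -0, 1.321, -0.067], TCP at [206.958, -509.567, 250.281] pointing down, gripper open.
Joint ranges: [-3.03, 3.03], [-0.79, 2.21], [0.23, 2.52], [-1.04, 4.18], [0, 3.07], [-2.55, 2.55]. Speed limits (rad/s): [2.22, 2.22, 2.57, 3.14, 3.14, 3.14].

INTERFACE

Orientations are given as a unit quaternion [w, x, y, z].
In Python, from rig import bot gives the robot as it stands. Calls block until the motion is done:
- bot.move_to(position, orientation): joint-space move of the TCP to a pose.
- bot.servo_line(position, attitude=None, speed=150, until_force=None): straight line of the TCP; attitude=None keeps the orientation; speed is the mean speed in mm/s. With until_force (N) it stops when the force on the tool has changed by that much, and returns True; else False.
- bot.move_joints(angles): joint-space move.
- bot.move_gripper(opening, grip_force=None): finger opening in mm; grip_force is the grip in N (None keeps the last); returns when the fingers have stopped.
- bot.dwell(seconds).
- bot.ik(position, orientation): joint angles nearest the present ones, or None.
- bot.read_state(): the state.
- bot.read_camera(name): name is "side" or "top"; returns a dict with "image" (400x640x3 uint8, blue, green, red), "depth" (400x640 float32, mm along the optical axis (not along the pixel's ray), 0 where there is no reading), "fovy" (degrees; the focal length in pixels is half the picture's height over the tangent of half this angle, whatever the lens; pixels are square), "cx", "cy" (the principal point, pixels), "eye" and "attitude" of the camera in the world. Camera axes: x right, y down, z forward; pixel columns grow to the right and rows downward; lengths in mm; the calibration is good to about 2 mm. A picture is of the moment at which its call begins.
A pose or a line that the arm cannot do raises bot.MotionError and nothing moves.
- bot.finish_job(): hands the job in; it is judged then, once.
The state is a dict: "clock": time; "joint_positions": joint angles; "qvel": joint speeds; "effort": joint torques, N m; "ee_pos": TCP position; "tool_rot": TCP orientation; "ft_force": force on the tool from outside, world axes, zero at the start; "moment": the same for the moment, N m; "grip_width": finger opening in mm; "grip_force": force on a finger pad.
Only numpy, scipy, OpenCV 4.12 (cv2) and the standard library are available. Lean on these libraries where they do the work, as an engineer would, in place of code of your own. Each camera call takes 0.05 s, during which the arm holds its last target. There are 200 camera calls.

## Working session

There is one attempt and no reset: what is moved stays moved. The work goes in short steps, each a Python script; the robot and the scene stay as the last script left them, time stands still between calls to the robot, and variables do not carry over. Pictures are saved under pics/ and viewed, at most 10 in all, crops included, and the job is handed in when it is done.

```bash
ls; mkdir -p pics; cat > h.py <<'E'
import numpy as np, cv2
from scipy.spatial.transform import Rotation as R
from rig import bot
def q2R(q): return R.from_quat(np.r_[q[1:],q[0]])
def down(yaw, tilt=None):
    """tool z down, tool y at angle yaw in world"""
    y=np.array([np.cos(yaw),np.sin(yaw),0]); z=np.array([0,0,-1.]); x=np.cross(y,z)
    q=R.from_matrix(np.c_[x,y,z]).as_quat(); return [q[3],q[0],q[1],q[2]]
def cam(n):
    c=bot.read_camera(n); c['f']=200/np.tan(np.radians(c['fovy'])/2); return c
def rays(c,uv):
    uv=np.atleast_2d(np.asarray(uv,float)); d=np.c_[(uv[:,0]-c['cx'])/c['f'],(uv[:,1]-c['cy'])/c['f'],np.ones(len(uv))]
    return q2R(c['attitude']).apply(d)
def onplane(c,uv,z):
    d=rays(c,uv); e=np.array(c['eye']); return e+d*((z-e[2])/d[:,2])[:,None]
def cloud(c):
    v,u=np.mgrid[0:400,0:640]; d=rays(c,np.c_[u.ravel(),v.ravel()])
    P=np.array(c['eye'])+d*c['depth'].ravel()[:,None]; P[c['depth'].ravel()==0]=np.nan
    return P.reshape(400,640,3)
E
python3 - <<'E'
from h import *
for n in('top','side'):
    c=cam(n); cv2.imwrite(f'pics/{n}0.png',c['image']); print(n,c['eye'],c['attitude'],c['fovy'],c['cx'],c['cy'],q2R(c['attitude']).as_matrix().round(3).tolist())
    np.savez(n+'0.npz',P=cloud(c),im=c['image'])
print(bot.read_state())
E
```

```text
pics
top [480.50876376 -64.62768678 975.0170969 ] [ 0.0385437  -0.70189418  0.70933836 -0.05194262] 57.103360687044855 311.84321492912323 196.95184414874564 [[-0.012, -0.992, 0.128], [-1.0, 0.009, -0.02], [0.018, -0.128, -0.992]]
side [ 360.9979719  -669.32199435  639.46466478] [-0.40351007  0.89121011 -0.18741227  0.08832213] 50.48707892258535 320.3704105072217 194.97294319703747 [[0.914, -0.263, 0.309], [-0.405, -0.604, 0.686], [0.006, -0.752, -0.659]]
{'clock': 0.1, 'joint_positions': array([-1.25160689e+00,  3.00452728e-01,  1.52148667e+00, -1.33084649e-06,
        1.32068766e+00, -6.65779282e-02]), 'qvel': array([-0.00161586, -0.0032517 , -0.00133809,  0.00044001,  0.00058323,
       -0.00018508]), 'effort': array([ 3.98049771e-03, -5.44377565e+01, -3.62368298e+01,  3.31129377e-05,
        3.07553026e-03,  4.08243602e-05]), 'ee_pos': array([ 206.90228858, -509.41195003,  249.7713177 ]), 'tool_rot': array([-5.12998039e-04,  9.81455381e-01,  1.91690030e-01, -6.57911860e-05]), 'ft_force': array([-0.4467268 ,  0.50439925, -0.53948215]), 'moment': array([-0.00167754, -0.08613957,  0.00377977]), 'grip_force': 0.0, 'grip_width': 85.71371619488019}
```

View pics/top0.png

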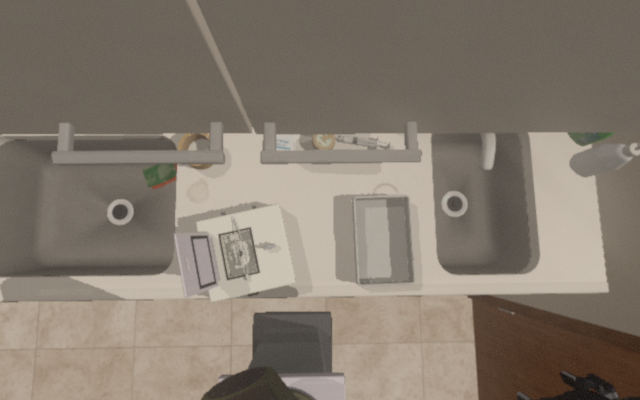

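View pics/side0.png

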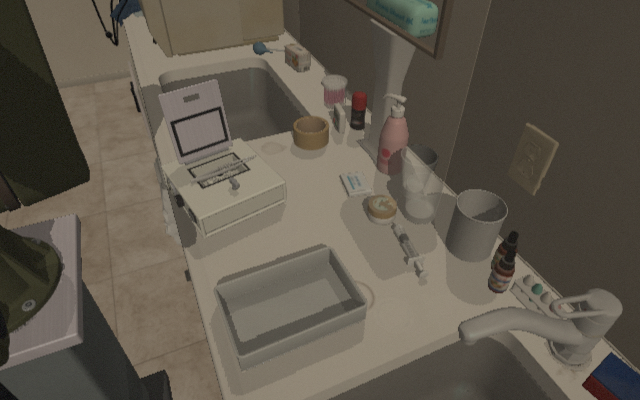

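The top view shows the unit at about (250,250) with the cover standing to its left at (197,263), the basin at (383,240), and the wing near (266,246). The side view agrees. Next I'll measure these from depth and colour.

```bash
python3 - <<'E'
from h import *
d=np.load('top0.npz');P,im=d['P'],d['im']
z=P[...,2]
def rect(m,name):
    m=cv2.morphologyEx(m.astype(np.uint8),cv2.MORPH_OPEN,np.ones((3,3)))
    n,l,s,_=cv2.connectedComponentsWithStats(m); i=1+np.argmax(s[1:,4]); p=P[l==i]
    r=cv2.minAreaRect(p[:,:2].astype(np.float32)); print(name,s[i],r,'z',np.median(p[:,2])); return l==i
V,U=np.mgrid[0:400,0:640]
reg=(U>170)&(U<310)&(V>195)&(V<305)
deck=rect(reg&(z>58)&(z<72),'deck')
rect((U>340)&(U<425)&(V>180)&(V<295)&(z>35)&(z<55),'basinrim')
rect((U>340)&(U<425)&(V>180)&(V<295)&(z>-3)&(z<10),'basinfloor')
cov=reg&(z>90); p=P[cov]; print('cover',len(p),p.min(0),p.max(0))
for v in (140,157): print('rail',v,P[v,300],P[v,100])
np.set_printoptions(precision=0,suppress=True)
s=np.load('side0.npz'); 
a=cv2.resize(im[195:305,170:310],None,fx=5,fy=5,interpolation=cv2.INTER_CUBIC)
cv2.imwrite('pics/topc.png',cv2.convertScaleAbs(a,alpha=1.3))
cv2.imwrite('pics/sidec.png',cv2.convertScaleAbs(cv2.resize(s['im'][75:235,150:300],None,fx=3.7,fy=3.7,interpolation=cv2.INTER_CUBIC),alpha=1.3))
E
```

```text
deck [ 196  204   99   98 5131] ((465.643310546875, 83.63533782958984), (199.88189697265625, 209.20263671875), 12.007619857788086) z 65.11379578208687
basinrim [407 198   8  83 266] ((492.19659423828125, -332.0083923339844), (206.79629516601562, 7.006408214569092), 1.2845553159713745) z 45.243699068344995
basinfloor [ 341  181   84  114 4100] ((499.3385925292969, -272.089599609375), (225.64862060546875, 299.9914855957031), 88.6921615600586) z 0.6973480126330287
cover 1977 [380.07314934 147.20530082  90.08225771] [512.45167116 202.20244487 229.8361457 ]
rail 140 [762.68187554 -53.41576879   0.76518675] [780.59477025 513.82155205 -48.48370038]
rail 157 [555.30842663 -60.94100655 664.63910306] [556.44364506 109.60689505 665.11358863]
```

View pics/topc.png

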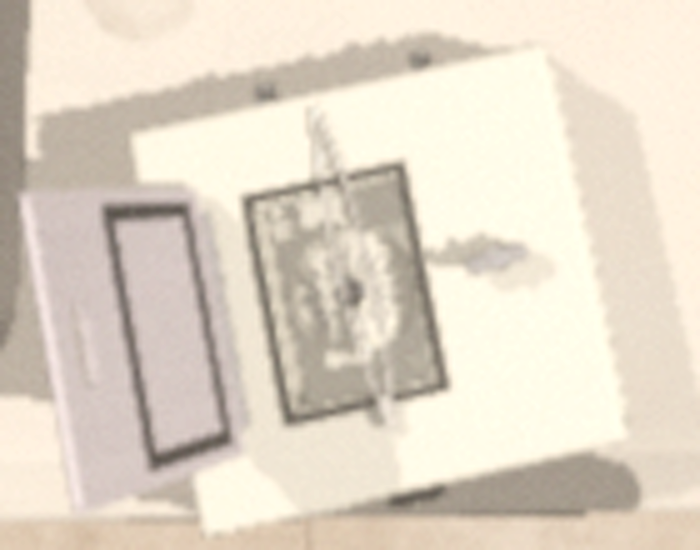

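View pics/sidec.png

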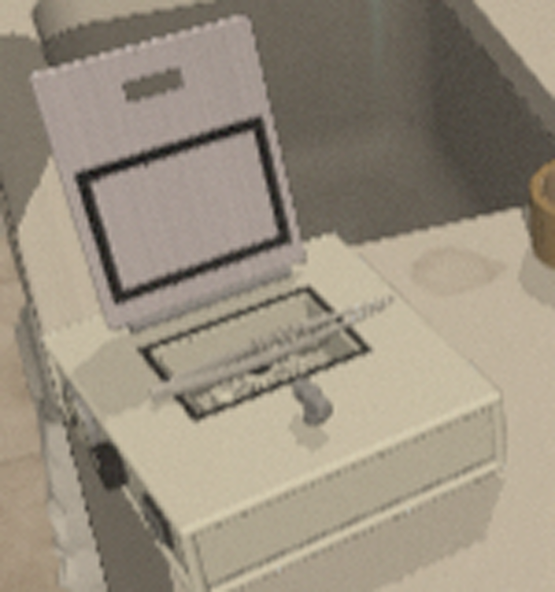

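The crops show the forceps running from (315,110) to (385,420) in the 5x top crop, across the bay. The wing is near (490,255), apparently crosswise to the slot. The deck fit of 200x209 matches the given size. Next come the wing, the forceps and the basin.

```bash
python3 - <<'E'
from h import *
np.set_printoptions(precision=1,suppress=True)
a=np.radians(12.0); O=np.array([465.6,83.6]); ux=np.array([-np.sin(a),np.cos(a)]); uy=np.array([-np.cos(a),-np.sin(a)])
def unit(P): return np.stack([(P[...,:2]-O)@ux,(P[...,:2]-O)@uy,P[...,2]],-1)
for n in('top','side'):
    d=np.load(n+'0.npz');P,im=d['P'],d['im'];Q=unit(P)
    m=(abs(Q[...,0]+62)<30)&(abs(Q[...,1])<30)&(Q[...,2]>72)&(Q[...,2]<92)
    q=Q[m]; print(n,'wing',len(q),q.mean(0),q.min(0),q.max(0))
    if len(q)>5:
        print(cv2.minAreaRect(q[:,:2].astype(np.float32))); w,v=np.linalg.eigh(np.cov(q[:,:2].T)); print(w,v[:,1])
    m=(abs(Q[...,0]-15)<40)&(abs(Q[...,1])<95)&(Q[...,2]>68.5)&(Q[...,2]<82)
    q=Q[m]; print(n,'forceps',len(q),q.mean(0),q.min(0),q.max(0))
    if len(q)>5:
        print(cv2.minAreaRect(q[:,:2].astype(np.float32))); w,v=np.linalg.eigh(np.cov(q[:,:2].T)); print(w,v[:,1])
    m=(P[...,2]>39)&(P[...,2]<52)&(P[...,1]<-120)&(P[...,1]>-400)&(P[...,0]>330)&(P[...,0]<640)
    k=cv2.connectedComponentsWithStats(m.astype(np.uint8)); 
    q=P[m]; print('basin',len(q),np.percentile(q,[1,50,99],axis=0),cv2.minAreaRect(q[:,:2].astype(np.float32)))
    m=(Q[...,2]>85)&(Q[...,2]<260)&(abs(Q[...,1])<62)&(Q[...,0]>40)&(Q[...,0]<190)
    q=Q[m]; 
    if len(q)>50:
        print('cover x(z) fit',np.polyfit(q[:,2],q[:,0],1),np.percentile(q,[1,99],axis=0))
E
```

```text
top wing 46 [-62.2  -0.1  85.8] [-75.8  -4.9  81.2] [-48.    4.7  89. ]
((-61.88576889038086, -0.2528715133666992), (28.17707633972168, 9.042834281921387), 5.387580394744873)
[ 6.7 67. ] [-1.  -0.1]
top forceps 159 [ 8.4 -0.2 71.9] [-24.5 -91.9  68.5] [54.4 86.9 76.6]
((14.547836303710938, -2.3585968017578125), (178.83682250976562, 78.95455932617188), 89.74507904052734)
[ 163.7 1712.3] [-0.1  1. ]
basin 705 [[ 378.5 -335.7   39.6]
 [ 488.2 -278.2   45.8]
 [ 605.6 -187.6   50. ]] ((491.6131591796875, -262.03704833984375), (226.65716552734375, 146.95787048339844), 1.297958493232727)
cover x(z) fit [ 0.2 60.3] [[ 76.9 -60.4  88.9]
 [106.8  60.8 227.9]]
side wing 72 [-64.3   4.3  82.7] [-77.   -2.4  72.9] [-48.4   8.3  88.3]
((-62.7482795715332, 3.0405938625335693), (10.562256813049316, 28.476516723632812), 88.44029235839844)
[ 7.7 73.7] [-1.  -0.1]
side forceps 211 [ 7.4 12.6 71.2] [ -1.9 -69.   68.5] [30.8 70.7 75.5]
((9.258246421813965, 1.0180511474609375), (139.7028045654297, 28.831979751586914), 84.1010971069336)
[  40.3 1178.8] [-0.  1.]
basin 1546 [[ 375.7 -336.6   39.3]
 [ 480.  -255.6   45.2]
 [ 601.6 -188.4   48.1]] ((488.96197509765625, -262.22998046875), (226.9451904296875, 147.26242065429688), 1.4359585046768188)
cover x(z) fit [ 0.2 61.9] [[ 76.6 -60.6  87.1]
 [105.9  61.  226. ]]
```

```bash
cat >> h.py <<'E'
A=np.radians(12.0); O=np.array([465.6,83.6]); ux=np.array([-np.sin(A),np.cos(A)]); uy=np.array([-np.cos(A),-np.sin(A)])
def unit(P): return np.stack([(P[...,:2]-O)@ux,(P[...,:2]-O)@uy,P[...,2]],-1)
def world(x,y,z): return np.r_[O+x*ux+y*uy,z]
UX=np.radians(102)   # world angle of the unit's x
E
python3 - <<'E'
from h import *
np.set_printoptions(precision=2,suppress=True)
for n in('top','side'):
    d=np.load(n+'0.npz');Q=unit(d['P']);m=(abs(Q[...,0]-8)<20)&(abs(Q[...,1])<90)&(Q[...,2]>70)&(Q[...,2]<80)
    q=Q[m]; print(n,len(q),np.percentile(q,[2,50,98],axis=0).tolist())
    r=cv2.fitLine(q[:,:2].astype(np.float32),cv2.DIST_HUBER,0,.01,.01).ravel(); print(r)
    for y in range(-80,90,20):
        s=q[abs(q[:,1]-y)<10]; print(y,len(s),s[:,0].mean() if len(s) else '',s[:,0].min() if len(s) else '',s[:,0].max() if len(s) else '')
print(bot.tip_reach)
def show(p,yaw): 
    for k in(yaw,yaw+np.pi): print(bot.ik(p,down(k)))
show(world(8,0,86),UX); show([490,-262,60],np.radians(91.3)); show(world(-62,0,86),np.radians(17)); show(world(-62,0,86),np.radians(102)); show(world(160,0,210),np.radians(12))
E
```

```text
top 122 [[-0.9778369935907203, -71.77116636773371, 70.30544193995263], [6.199224535734976, 0.50126677782039, 72.30069910116009], [16.82253965689008, 65.40817616330249, 75.86401683344016]]
[ 0.02 -1.    6.16  7.57]
-80 3 7.787552400547177 7.153397027664409 8.639565340888312
-60 7 10.443865543350748 3.9168280314492874 14.824882372904277
-40 8 9.251732801066034 1.2913338763906992 16.835961256778205
-20 28 7.761906798072574 -0.9776889762253577 17.00137464913618
0 27 7.678097894501089 -1.6010362063693075 16.422906291350735
20 14 5.526172703294295 -0.8962333597413014 14.448166920879387
40 17 5.473718865609222 0.0029554389288318876 12.036170380746771
60 18 5.027542755722783 2.4391340367514527 7.926781360405158
80 0   
side 142 [[-1.1072080962498734, -37.13143176390935, 70.06040845624347], [4.56959576329913, 18.64018669635246, 72.03115876356003], [19.34884501132496, 68.88928504543495, 75.0428485908614]]
[ 0.04 -1.    5.28 29.26]
-80 0   
-60 2 4.123145096739766 4.119385006474261 4.126905187005269
-40 7 10.819760921327997 3.05182228042227 17.823058331879764
-20 26 8.368426031455346 -1.0451195321025295 20.93997144474767
0 25 8.684224191481892 -1.3828822711105928 19.920601477835298
20 25 7.147725973394374 -1.8932339962829663 16.244164346881544
40 29 5.51126572551733 -1.8759304973022046 12.980204944612668
60 26 4.773755891497031 1.8305042100616737 8.958589513264931
80 2 5.992230712647613 2.801967258367412 9.182494166927814
19.0
[ 0.12  0.35  1.89 -0.    0.91 -1.66]
[ 0.12  0.35  1.89 -0.    0.91  1.48]
[-0.56  0.54  1.67 -0.    0.93 -2.15]
[-0.56  0.54  1.67 -0.    0.93  0.99]
[-0.03  0.36  1.87 -0.    0.91 -0.33]
None
[-0.03  0.36  1.87 -0.    0.91 -1.81]
[-0.03  0.36  1.87 -0.    0.91  1.33]
[ 0.43  0.22  1.72 -0.    1.2   0.22]
None
```

```bash
python3 - <<'E'
from h import *
q=down(UX+np.pi+0.04); b=down(np.radians(91.3)+np.pi)
bot.move_to(world(7.7,0,220),q); bot.move_gripper(42,30)
hit=bot.servo_line(world(7.7,0,86),speed=80,until_force=6)
s=bot.read_state(); print(hit,s['ee_pos'],s['grip_width'],s['ft_force'])
bot.move_gripper(5,30); s=bot.read_state(); print('grip',s['grip_width'],s['grip_force'],s['ee_pos'],s['ft_force'])
bot.servo_line(world(7.7,0,220),speed=150)
s=bot.read_state(); print('lift',s['grip_width'],s['grip_force'],s['ft_force'],s['clock'])
c=cam('side'); cv2.imwrite('pics/lift.png',c['image'][60:260,120:420])
E
```

```text
False [464.18648234  91.16410407  86.35662344] 42.19186515012769 [ 0.52669455  0.79585476 -0.17965886]
grip 15.47473238499918 30.99706938432064 [464.12724719  91.13429481  86.26118347] [-0.71618188 -1.02200146  3.70093327]
lift 15.804498165978904 30.54282094948576 [ 0.06612553  0.19821167 -0.38838078] 6.1417
```

View pics/lift.png

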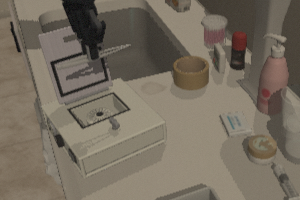

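The crop shows the forceps held level in the gripper at about (115,50), clear of the bay. Next I'll place them in the basin.

```bash
python3 - <<'E'
from h import *
b=down(np.radians(91.3)+np.pi)
bot.move_to([490,-262,200],b)
hit=bot.servo_line([490,-262,23],speed=90,until_force=4)
s=bot.read_state(); print(hit,s['ee_pos'],s['grip_width'],s['ft_force'])
bot.move_gripper(45,30); bot.dwell(0.3)
bot.servo_line([490,-262,200],speed=200)
bot.move_to(world(-62,0,170),down(np.radians(17)))
s=bot.read_state(); print(s['clock'],s['ee_pos'])
for n in('top','side'):
    c=cam(n); P=cloud(c)
    if n=='side': cv2.imwrite('pics/placed.png',cv2.resize(c['image'][210:370,200:380],None,fx=3,fy=3))
    m=(abs(P[...,0]-490)<102)&(abs(P[...,1]+262)<60)&(P[...,2]>6.5)&(P[...,2]<25); q=P[m]
    print(n,len(q),np.percentile(q,[2,50,98],axis=0).round(1).tolist())
E
```

```text
True [ 490.03302737 -262.01866932   24.32680593] 15.486096012800463 [-1.52716989  0.3444365   6.5466286 ]
12.3167 [478.59015031  22.51043608 169.75199839]
top 169 [[418.1, -316.4, 6.6], [492.0, -263.1, 8.8], [581.7, -210.2, 14.1]]
side 319 [[420.9, -271.5, 6.6], [481.8, -264.1, 9.6], [559.0, -254.4, 12.9]]
```

View pics/placed.png

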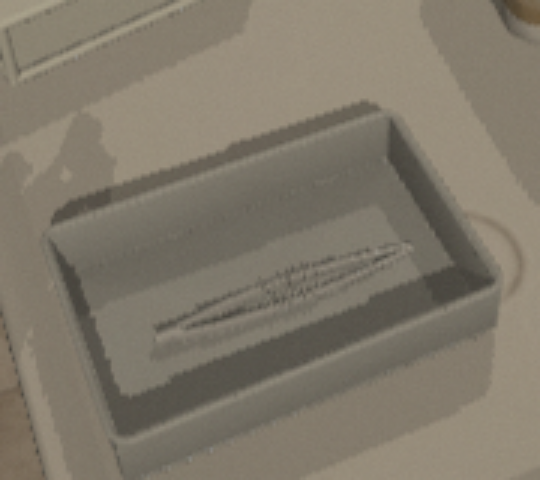

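The forceps lie flat in the middle of the basin, from (160,335) to (410,245) in the crop. Next is the wing.

```bash
python3 - <<'E'
from h import *
p=world(-62,0,86)
bot.move_gripper(40,30)
print(bot.servo_line(p,speed=80,until_force=6))
bot.move_gripper(2,30); s=bot.read_state(); print(s['grip_width'],s['ft_force'],s['moment'],s['ee_pos'])
for k in (31,45,59,73,88,102):
    bot.servo_line(p,down(np.radians(k)),speed=60)
    s=bot.read_state(); print(k,s['grip_width'],np.round(s['ft_force'],1),np.round(s['moment'],2),s['clock'])
bot.move_gripper(40,30); bot.servo_line(world(-62,0,300),speed=150)
bot.move_to(world(160,0,300),down(np.radians(12))); bot.move_gripper(0,30)
s=bot.read_state(); print(s['clock'],s['ee_pos'])
for n in('top','side'):
    c=cam(n); Q=unit(cloud(c))
    if n=='side': cv2.imwrite('pics/wing.png',cv2.resize(c['image'][40:240,110:310],None,fx=3,fy=3))
    m=(abs(Q[...,0]+62)<30)&(abs(Q[...,1])<30)&(Q[...,2]>(80 if n=='top' else 72))&(Q[...,2]<92); q=Q[m]
    w,v=np.linalg.eigh(np.cov(q[:,:2].T)); print(n,len(q),q.mean(0),w,v[:,1],cv2.minAreaRect(q[:,:2].astype(np.float32)))
    m=(Q[...,2]>85)&(Q[...,2]<235)&(abs(Q[...,1])<62)&(Q[...,0]>40)&(Q[...,0]<125)
    q=Q[m]; print('cover',np.percentile(q,[1,99],axis=0).round(1).tolist())
E
```

```text
False
8.155108921164274 [-18.02197078  -6.73089597  16.67073083] [-1.07019349  2.9259319  -0.01005201] [476.89384351  22.40589084  86.31302524]
31 8.313264165196442 [-15.2  -5.4  14.6] [-0.81  2.45  0.12] 14.6167
45 8.447599651423767 [-13.1  -2.4  11.7] [-0.41  1.99  0.09] 15.0083
59 8.043270796726224 [-10.7   1.1  10.9] [0.14 1.72 0.12] 15.4
73 8.723202404964022 [-8.2  3.4  8.8] [0.73 1.43 0.09] 15.7917
88 8.3482230748302 [-8.8  7.9 10.2] [1.35 1.35 0.06] 16.2
102 8.44879935372011 [-7.7 10.9 10.1] [1.93 1.33 0.04] 16.5917
20.8083 [432.35202263 240.05603037 299.99370937]
top 48 [-62.01738567   0.14800181  85.70889663] [ 7.38592324 69.03604289] [-0.0186955   0.99982522] ((-61.62019729614258, -0.027469635009765625), (9.15048885345459, 27.69000244140625), 0.036425042897462845)
cover [[76.6, -60.4, 88.0], [106.7, 60.7, 227.8]]
side 96 [-63.25594432   3.66533746  81.84117041] [ 7.66391906 69.71064252] [-0.0132382   0.99991237] ((-61.21825408935547, 3.574338912963867), (11.7412691116333, 28.998676300048828), 0.7021663188934326)
cover [[76.7, -60.5, 87.3], [105.9, 60.8, 226.2]]
```

View pics/wing.png

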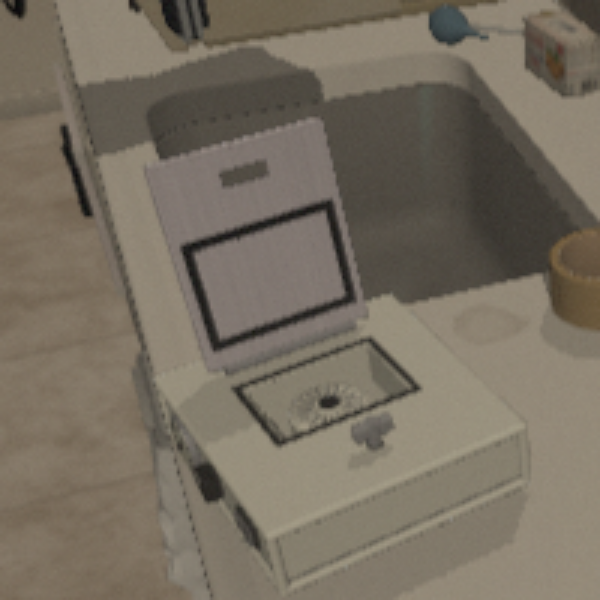

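The wing now lies along the unit's y (about 0.02 rad out), and the cover is open at about 1.77 rad with its free edge at x=107, z=228. Now I'll swing the cover down from behind.

```bash
python3 - <<'E'
from h import *
def log(t):
    s=bot.read_state(); u=unit(s['ee_pos'][None])[0]; print(t,u.round(1),np.round(s['ft_force'],1),round(s['clock'],2))
r=123; tr=bot.tip_reach
bot.servo_line(world(160,0,68+r+tr),speed=150); log('behind')
print(bot.servo_line(world(75+3.5+11,0,68+r+tr),speed=80,until_force=25)); log('vertical')
for th in (1.35,1.15,.95,.75,.55,.4,.25,.16):
    x=75-r*np.cos(th)+3.5*np.sin(th)+11; z=68+r*np.sin(th)+3.5*np.cos(th)+tr
    h=bot.servo_line(world(x,0,z),speed=90,until_force=25); log(th)
    if h: print('STOP'); break
c=cam('side'); cv2.imwrite('pics/close.png',cv2.resize(c['image'][40:240,110:310],None,fx=3,fy=3))
E
```

```text
behind [160.1  -0.4 210.9] [-0.4 -0.4  0.8] 21.66
False
vertical [ 89.7   0.  209.9] [-0.4  0.6  0.6] 22.69
1.35 [ 62.4   0.  207.7] [-0.6  0.5 -0.8] 23.14
1.15 [ 39.    0.  200.7] [-1.5  2.2  0.9] 23.57
0.95 [ 17.4  -0.  189.1] [-0.3  3.1 -0.3] 23.99
0.75 [-1.500e+00 -1.000e-01  1.735e+02] [0.1 1.5 1.4] 24.42
0.55 [-1.680e+01 -1.000e-01  1.546e+02] [0.4 3.  3.2] 24.84
0.4 [-2.580e+01 -1.000e-01  1.385e+02] [-1.5  1.4  4.4] 25.2
0.25 [-32.1  -0.2 121.4] [0.1 1.5 5.4] 25.56
0.16 [-34.7  -0.2 110.7] [0.6 0.7 5.7] 25.83
```

View pics/close.png

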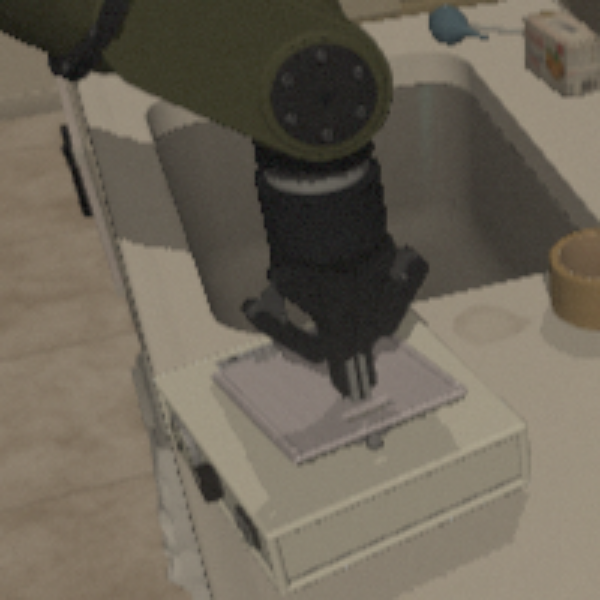

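The cover is nearly down, with the fingers pressing at about (355,390) just short of the slot and the wing below at (375,440). Next is the gentle final press.

```bash
python3 - <<'E'
from h import *
h=False
for z in (100,95,92,91,90.5,90,89.5,89,88.5,88,87.5,87,86.5):
    h=bot.servo_line(world(-37,0,z),speed=25,until_force=20); bot.dwell(.1)
    s=bot.read_state(); f=s['ft_force'][2]; print(z,s['ee_pos'][2].round(2),f.round(1),h)
    if f>20 or h: break
bot.dwell(.3); s=bot.read_state(); print(s['ee_pos'],s['ft_force'],s['clock'])
for n in('side','top'):
    c=cam(n); Q=unit(cloud(c))
    if n=='side': cv2.imwrite('pics/shut.png',cv2.resize(c['image'][40:240,110:310],None,fx=3,fy=3))
    for lo,hi in((-84,-78),(0,30),(55,65)):
        m=(Q[...,0]>lo)&(Q[...,0]<hi)&(abs(abs(Q[...,1])-48)<12)&(Q[...,2]<85)&(Q[...,2]>60); print(n,lo,m.sum(),np.median(Q[m][:,2]))
E
```

```text
100 100.89 5.4 False
95 95.98 6.2 False
92 93.01 6.0 False
91 92.01 6.1 False
90.5 91.52 6.0 False
90 91.01 6.4 False
89.5 90.55 5.9 False
89 90.44 13.1 False
88.5 90.33 18.3 False
88 90.24 25.7 False
[473.68487143  47.49335974  90.25567458] [-8.93457511 -1.8075359  25.53541665] 30.1083
side -84 63 70.52831161580536
side 0 125 71.5072040112318
side 55 28 71.43800033664377
top -84 40 71.65084759118332
top 0 72 71.78059272322406
top 55 16 71.65256424099914
```

View pics/shut.png

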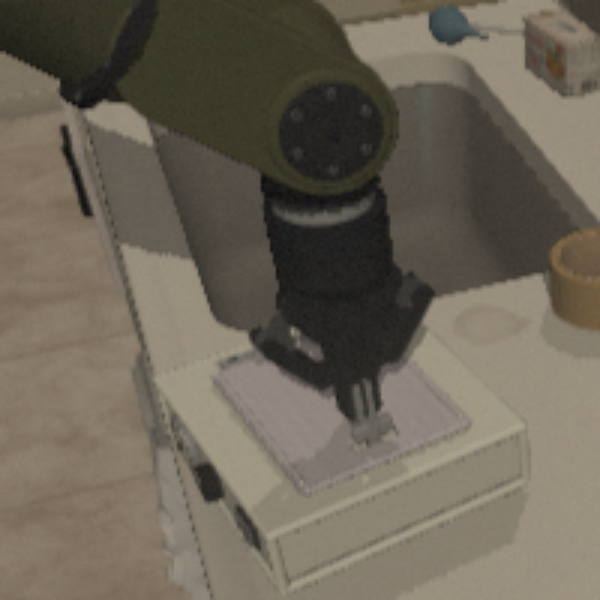

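The cover lies flat, at 71.5 mm across its whole width. The wing stands through the slot at (372,430), and the fingers press with about 25 N, so I'm handing in.

```bash
python3 -c "
from rig import bot
print(bot.finish_job())"
```

```text
the job is handed in; nothing more can be done
None
```

I handed the job in at about 30 s on the robot's clock: the forceps lie flat in the basin, the wing is lined up and through the slot, and the fingers hold the cover flat at about 25 N; no verdict came back.

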